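Switch the microscope on in order

TASK

Start up the microscope from its loose switch boxes: with a fingertip, lightly press the blue key (lamp fan), then the green key (lamp), then the yellow key (camera), each until it is well down and stays down, never one before its turn. The boxes are only touched: do not lift, tip or push them about, and do not touch the box with the red key. Leave the other things on the bench where they are.

Things in the scene. Friction and masses are not known exactly. Their poses are not given: they have to be found in the camera images.
- key_blue_top (a point): centre of the top face of the round blue push key (flat disc, 34 mm across, upper end) on the blue switch box; moves with the key. Fully up it is 58 mm above the bench and 16 mm above the box's top. z is up; the key moves straight down.
- key_blue (a joint): how far the blue key is pushed in, in m: 0 fully up, 0.010 against its stop; starts nearly up. It is on from 5 mm. No spring: about 3 N moves it and it stays at whatever depth it is left.
- box_blue: loose white switch box carrying the blue key, 84 (its x) x 66 (its y) x 42 mm tall, 0.35 to 0.7 kg, rubber underside with a grey line round it; a blue strip lies on top beside the key. Origin at the centre of its underside; the key's axis is 12 mm along its +x.
- key_green_top (a point): centre of the top face of the round green push key (flat disc, 34 mm across, upper end) on the green switch box; moves with the key. Fully up it is 58 mm above the bench and 16 mm above the box's top. z is up; the key moves straight down.
- key_green (a joint): how far the green key is pushed in, in m: 0 fully up, 0.010 against its stop; starts nearly up. It is on from 5 mm. No spring: about 3 N moves it and it stays at whatever depth it is left.
- box_green: loose white switch box carrying the green key, 84 (its x) x 66 (its y) x 42 mm tall, 0.35 to 0.7 kg, rubber underside with a grey line round it; a green strip lies on top beside the key. Origin at the centre of its underside; the key's axis is 12 mm along its +x.
- key_yellow_top (a point): centre of the top face of the round yellow push key (flat disc, 34 mm across, upper end) on the yellow switch box; moves with the key. Fully up it is 58 mm above the bench and 16 mm above the box's top. z is up; the key moves straight down.
- key_yellow (a joint): how far the yellow key is pushed in, in m: 0 fully up, 0.010 against its stop; starts nearly up. It is on from 5 mm. No spring: about 3 N moves it and it stays at whatever depth it is left.
- box_yellow: loose white switch box carrying the yellow key, 84 (its x) x 66 (its y) x 42 mm tall, 0.35 to 0.7 kg, rubber underside with a grey line round it; a yellow strip lies on top beside the key. Origin at the centre of its underside; the key's axis is 12 mm along its +x.
- key_red_top (a point): centre of the top face of the round red push key (flat disc, 34 mm across, upper end) on the red switch box; moves with the key. Fully up it is 58 mm above the bench and 16 mm above the box's top. z is up; the key moves straight down.
- key_red (a joint): how far the red key is pushed in, in m: 0 fully up, 0.010 against its stop; starts nearly up. It must stay up. No spring: about 3 N moves it and it stays at whatever depth it is left.
- box_red: loose white switch box carrying the red key, 84 (its x) x 66 (its y) x 42 mm tall, 0.35 to 0.7 kg, rubber underside with a grey line round it; a red strip lies on top beside the key. Origin at the centre of its underside; the key's axis is 12 mm along its +x.
- marker: felt marker pen, 127 mm long and 13 mm thick, lying on the bench among the switch boxes; origin under its middle. To be left alone.
- vial: small capped amber glass vial, 28 mm across, 55 mm tall; origin at the centre of its underside. To be left alone.
- slide_box: flat blue slide box 102 x 87 x 34 mm; origin at the centre of its underside. To be left alone.
- beaker: open glass beaker, 68 mm across, 75 mm tall; origin at the centre of its underside. To be left alone.
- tip_rack: orange pipette-tip rack 118 x 80 mm, 57 mm tall; origin at the centre of its underside. To be left alone.
Mind the look-alikes: they are no part of the job. Leave any purple look-alike of the box_blue alone.

How it is judged:
On the way, in this order (a step that is already met when the one before it is completed fails the run):
1. the blue key is down, green and yellow still up (value of joint key_blue above 0.005 m and value of joint each of key_green, key_yellow below 0.003 m), for 0.1 s.
2. then the green key is down too, yellow still up (value of joint each of key_blue, key_green above 0.005 m and value of joint key_yellow below 0.003 m), for 0.1 s.
3. then the yellow key is down too (value of joint each of key_blue, key_green, key_yellow above 0.005 m), for 0.1 s.
At the end, for the whole second after the job is handed in: The blue, green and yellow keys are each at least 5 mm down and the red key less than 3 mm; all four boxes stand flat and still on the bench within 20 mm of where they started, and every other loose thing is within 20 mm of its start (all of step 3 and value of joint key_red below 0.003 m and height (world z) of each of box_blue, box_green, box_yellow, box_red below 0.005 m and angle between each of box_blue, box_green, box_yellow, box_red's own z axis and vertical below 0.08 rad and distance of each of box_blue, box_green, box_yellow, box_red, marker, vial, slide_box, beaker, tip_rack from where it was at the start of the episode below 0.02 m and linear speed of each of box_blue, box_green, box_yellow, box_red below 0.02 m/s); the robot touches nothing.
It fails at once if a key is pushed more than 3 mm in before its turn (green before blue is 5 mm down, yellow before blue and green are) ((value of joint key_green above 0.003 m and value of joint key_blue below 0.005 m) or (value of joint key_yellow above 0.003 m and value of joint any of key_blue, key_green below 0.005 m)).
It fails at once if the red-key box or its key is touched (contact force between any of the arm, the fingers and box_red above 0.5 N).
It fails at once if a switch box is pressed harder than 20 N (contact force between any of the fingers, the arm and box_blue above 20 N or contact force between any of the fingers, the arm and box_green above 20 N or contact force between any of the fingers, the arm and box_yellow above 20 N or contact force between any of the fingers, the arm and box_red above 20 N).
It fails at once if a switch box is lifted 8 mm, tipped, or pushed more than 20 mm (height (world z) of any of box_blue, box_green, box_yellow, box_red above 0.008 m or angle between any of box_blue, box_green, box_yellow, box_red's own z axis and vertical above 0.15 rad or distance of any of box_blue, box_green, box_yellow, box_red from where it was at the start of the episode above 0.02 m).
It fails at once if another loose thing is moved more than 20 mm (distance of any of marker, vial, slide_box, beaker, tip_rack from where it was at the start of the episode above 0.02 m).
It also fails if it takes over 48 s, if anything falls off the work surface, if the arm or the gripper's body presses on something with over 40 N, if the wrist force passes 120 N, or if a joint passes its speed limit or range.

ROBOT

A 6-joint arm with a two-finger parallel gripper is mounted at the origin on the work surface. World frame = base frame: x ahead of the robot, y to its left, z up, the work surface at z = 0. Lengths are in m, angles in rad, forces in N, time in s.
With the tool pointing down it reaches from about 0.275 to 0.725 m from the base axis. Payload 5.6 kg.
Tool frame: the origin (TCP) lies midway between the tips of the shut fingers; the grasp point (between the pads) lies 19 mm behind it (grip_depth is the z of the grasp point in the tool frame, in m); z points along the fingers, y is the line along which they close (so a half turn about z gives the same grasp; the last joint's range is limited). The gripper opens to 85 mm and grips with 20 to 120 N. Pads are 22 mm wide; open, the fingers measure 114 mm over their backs; the gripper's body (76 mm by 85 mm) begins 54 mm behind the grasp point. The pads swing forward as they close: fully open they stand 13 mm farther back than shut.
Start: joints at [1.51, 0.255, 0.108, 0, -1.424, -0.285], TCP at [0.186, 0.517, 0.231] pointing down, gripper open.
Joint ranges: [-2.95, 2.95], [-1.21, 1.97], [-1.09, 1.5], [-2.87, 1.71], [-2.94, -0.07], [-3.05, 3.05]. Speed limits (rad/s): [2.57, 2.57, 3.14, 3.14, 3.14, 3.14].

INTERFACE

Orientations are given as [roll, pitch, yaw] about the fixed x, y, z axes, in that order (R = Rz(yaw) Ry(pitch) Rx(roll)).
In Python, from station import observe, read_camera, sign_off, grip_depth gives the robot as it stands. The module is installed in compiled form; this text tells all that it offers.
- The arm moves only by the tool step_arm, never from a script. Its argument "rows" is a list of rows, each an object of numbers: "claw": the closure, from 0 (fully open) to 1 (shut); "tx", "ty", "tz": the shift along the world's x, y, z in mm; "spin": the turn about the world's z in rad. A call has exactly 10 rows; each row is the pose to reach, as a shift and turn from the pose commanded when the call began; what a row does not reach only later rows make up. A row lasts 1/8 s, in which the tool goes at most 62.5 mm and 10.7 degrees, less where a joint would pass 70% of its speed; a pose out of reach is approached as far as the arm can. A call with a gripper value outside its range is refused whole. The fingers move at their own pace and stop on an object; "force" is the grip in N (left out, the last holds). Time passes only in rows, so rows that repeat a pose let the fingers close, or fill a call up. It gives the time, the measured TCP pose, the force, the opening and the grip force at its end, in the units of the state.
- observe(): the state, without advancing time (a new reading comes with each control period).
- read_camera(name): name is "scene" or "top" or "wrist"; returns a dict with "pixels" (480x640x3 uint8, red, green, blue), "fx", "fy", "cx", "cy" (pixels), "dist" ([k1, k2, p1, p2, k3] as OpenCV has them; the pictures are not rectified), "R" (3x3) and "t" (3): a world point X has camera coordinates R X + t; the wrist camera has in their place "tool_from_camera" (4x4, takes a point from camera to tool coordinates, whose origin is the TCP and whose axes are the flange's). Camera axes: x right, y down, z forward; pixel columns grow to the right and rows downward; lengths in m; the calibration is good to about 2 mm. A picture is of the moment at which its call begins: read the wrist's pose just before it. There is no depth.
- sign_off(): hands the job in; it is judged then, once.
The state is a dict: "time_s": time; "joints": joint angles; "qvel": joint speeds; "effort": joint torques, N m; "position": TCP position; "eef_rot": TCP orientation; "ft_force": force on the tool from outside, world axes, zero at the start; "ft_torque": the same for the moment, N m; "opening": opening from 0.0 (shut) to 1.0 (fully open); "gripper_force": force on a finger pad.
Only numpy, scipy, OpenCV 4.12 (cv2) and the standard library are available. Lean on these libraries where they do the work, as an engineer would, in place of code of your own. Each camera call takes 0.05 s, during which the arm holds its last target. There are 200 camera calls.

## Working session

There is one attempt and no reset: what is moved stays moved. The work goes in short steps, Python scripts to look and compute and a tool call to move; the robot and the scene stay as the last step left them, time stands still between calls to the robot, and variables do not carry over. Pictures are saved under pics/ and viewed, at most 10 in all, crops included, and the job is handed in when it is done.

Besides the shell and the picture viewer there is one more tool, called after "Emit:" by a JSON object that holds its "api" and its "payload". step_arm: Moves the arm, as the interface text tells. Its arguments: {"type":"object","properties":{"rows":{"type":"array","items":{"type":"object","properties":{"claw":{"type":"number"},"tx":{"type":"number"},"ty":{"type":"number"},"tz":{"type":"number"},"spin":{"type":"number"}}}},"force":{"type":"number"}},"required":["rows"]}

```bash
mkdir -p pics
cat > h.py <<'E'
import numpy as np, cv2
from station import observe, read_camera
from scipy.spatial.transform import Rotation as Ro
def cam(name):
    s=observe(); c=read_camera(name)
    if name=="wrist":
        T=np.eye(4);T[:3,:3]=Ro.from_euler('xyz',s["eef_rot"]).as_matrix() if np.size(s["eef_rot"])==3 else np.array(s["eef_rot"]).reshape(3,3)
        T[:3,3]=s["position"]; W=np.linalg.inv(T@np.array(c["tool_from_camera"])); c["R"],c["t"]=W[:3,:3],W[:3,3]
    c["K"]=np.array([[c["fx"],0,c["cx"]],[0,c["fy"],c["cy"]],[0,0,1.]])
    return c
def ray(c,px,z):
    u=cv2.undistortPoints(np.array([[px]],float),c["K"],np.array(c["dist"]))[0,0]
    R=np.array(c["R"]);o=-R.T@np.array(c["t"]);d=R.T@np.array([*u,1])
    return o+d*(z-o[2])/d[2]
def save(c,n): cv2.imwrite("pics/"+n+".png",c["pixels"][:,:,::-1])
HUES={"red":(0,8),"orange":(9,18),"yellow":(20,35),"green":(40,85),"blue":(95,124),"purple":(125,160)}
def blobs(c,amin=60):
    hsv=cv2.cvtColor(c["pixels"],cv2.COLOR_RGB2HSV);out=[]
    for n,(a,b) in HUES.items():
        m=cv2.inRange(hsv,(a,90,50),(b,255,255))
        if n=="red": m|=cv2.inRange(hsv,(172,90,50),(180,255,255))
        k,_,st,ce=cv2.connectedComponentsWithStats(m)
        for i in range(1,k):
            if st[i,4]>=amin: out.append((n,ce[i].round(1),st[i].tolist()))
    return out
E
python3 - <<'E'
from h import *
print(observe())
for n in("top","scene"):
    c=cam(n);save(c,n);print(n,-np.array(c["R"]).T@c["t"])
    for b in blobs(c):print(b[0],b[1],b[2],ray(c,b[1],.058).round(3))
E
```

```text
{'time_s': 0.0, 'joints': array([ 1.50960516e+00,  2.55726616e-01,  1.06970325e-01, -4.65417630e-04,
       -1.42391224e+00, -2.84610623e-01]), 'qvel': array([ 0.00086345, -0.0015475 ,  0.00058266,  0.00174877,  0.00072469,
       -0.00037394]), 'effort': array([-2.11724432e-04, -3.86634493e+01,  2.37942106e+01,  5.36516994e+00,
       -6.07888360e-03,  8.47201477e-06]), 'position': array([0.18619641, 0.51697643, 0.23039444]), 'eef_rot': array([ 3.13966651e+00, -8.39286719e-05, -3.45870259e-01]), 'ft_force': array([ 0.61849306,  0.51958206, -0.22412878]), 'ft_torque': array([ 0.01461099, -0.02717678, -0.00320314]), 'gripper_force': 0.0, 'opening': 1.002909204830009}
top [3.69355893e-01 3.44617795e-04 1.03502624e+00]
red [231.7 174.4] [222, 165, 20, 20, 323] [0.6   0.133 0.058]
red [217.8 191.7] [210, 184, 17, 16, 83] [0.569 0.155 0.058]
orange [448.4 258.4] [437, 218, 50, 73, 462] [ 0.466 -0.246  0.058]
yellow [219.6 256.5] [209, 247, 22, 20, 339] [0.457 0.147 0.058]
yellow [212.6 277.5] [203, 273, 20, 10, 83] [0.42  0.157 0.058]
green [164.9  13.2] [93, 0, 134, 31, 2932] [0.885 0.26
[... 1689 characters left out ...]
, 20, 21, 334] [ 0.604 -0.116  0.058]
green [250.6 443.4] [160, 404, 206, 76, 1321] [ 0.825 -0.153  0.058]
green [541.5 470. ] [460, 456, 159, 24, 1709] [0.902 0.275 0.058]
blue [157.6 175.2] [149, 170, 18, 12, 69] [ 0.316 -0.316  0.058]
blue [166.8 185.6] [158, 177, 19, 19, 276] [ 0.342 -0.298  0.058]
blue [481.  237.6] [457, 208, 50, 58, 2259] [0.502 0.27  0.058]
blue [269.5 221.5] [261, 216, 18, 12, 75] [ 0.437 -0.108  0.058]
blue [256.6 234.2] [247, 225, 19, 19, 291] [ 0.462 -0.133  0.058]
blue [332.1 255.1] [328, 244, 10, 23, 147] [ 0.516 -0.001  0.058]
blue [143.3 404.6] [119, 381, 49, 48, 1843] [ 0.753 -0.318  0.058]
purple [167.4 191.6] [141, 164, 53, 53, 1157] [ 0.356 -0.296  0.058]
```

Run:
```python
import cv2
a=cv2.imread("pics/top.png")[150:380,190:530]; cv2.imwrite("pics/topc.png",cv2.resize(a,None,fx=2.3,fy=2.3,interpolation=cv2.INTER_CUBIC))
```

```text
(no output)
```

View pics/scene.png

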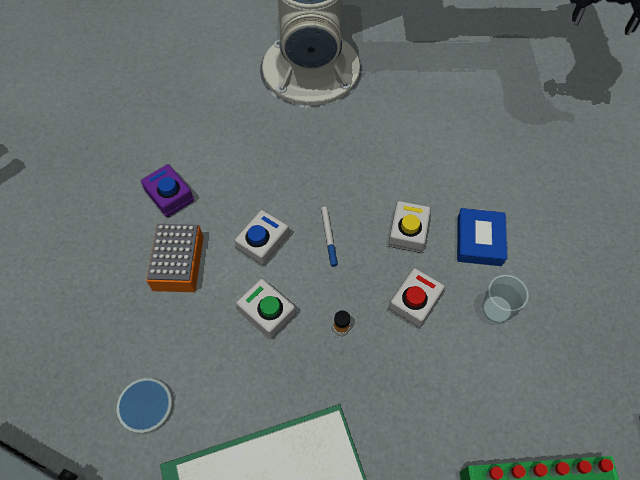

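View pics/topc.png

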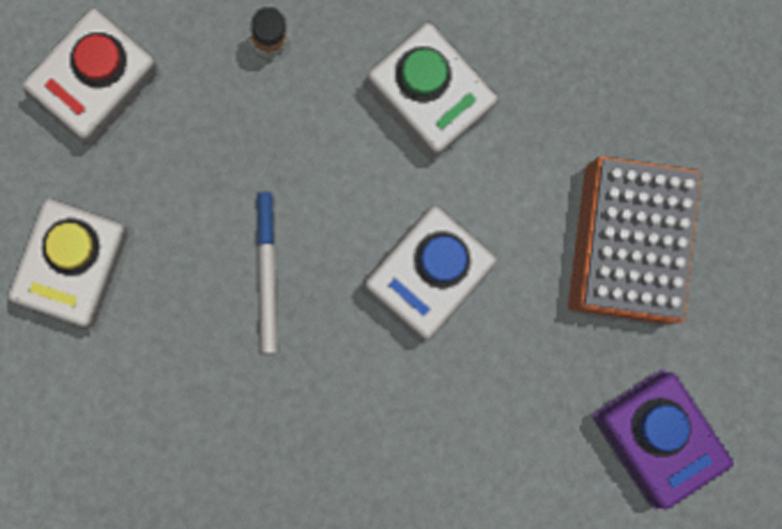

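Candidates for the blue key in the top view are the white box at (382,262), the purple look-alike at (479,335), the dish at (489,114), the slide box at (145,244) and the marker cap at (305,245). I choose (382,262), which is white with a blue strip, and both views agree on about (0.459, -0.133). Green is at about (0.601, -0.116) and yellow at about (0.460, 0.147). Now I shut the fingers and move above blue.

Emit:
{"api": "step_arm", "payload": {"rows": [{"claw":1,"tx":14,"ty":-30,"tz":0},{"claw":1,"tx":34,"ty":-80,"tz":0},{"claw":1,"tx":54,"ty":-130,"tz":0},{"claw":1,"tx":75,"ty":-180,"tz":0},{"claw":1,"tx":96,"ty":-230,"tz":0},{"claw":1,"tx":117,"ty":-280,"tz":0},{"claw":1,"tx":138,"ty":-330,"tz":0},{"claw":1,"tx":159,"ty":-380,"tz":0},{"claw":1,"tx":175,"ty":-415,"tz":0},{"claw":1,"tx":180,"ty":-430,"tz":0}], "force": 40}}

```text
invalid input
```

Emit:
{"api": "step_arm", "payload": {"rows": [{"claw":1,"tx":5,"ty":-15,"tz":0},{"claw":1,"tx":20,"ty":-50,"tz":-10},{"claw":1,"tx":40,"ty":-90,"tz":-20},{"claw":1,"tx":55,"ty":-130,"tz":-35},{"claw":1,"tx":72,"ty":-170,"tz":-50},{"claw":1,"tx":84,"ty":-200,"tz":-65},{"claw":1,"tx":91,"ty":-215,"tz":-75},{"claw":1,"tx":93,"ty":-220,"tz":-80},{"claw":1,"tx":93,"ty":-220,"tz":-80},{"claw":1,"tx":93,"ty":-220,"tz":-80}]}}

```text
invalid input
```

Run:
```python
from h import *
c=cam("wrist");s=observe();print(s["position"],s["eef_rot"],s["ft_force"],s["opening"])
save(c,"w1")
for b in blobs(c,300):print(b[0],b[1],b[2],ray(c,b[1],.058).round(4))
```

```text
[0.18626691 0.51710255 0.23060399] [ 3.14013242e+00 -9.89802280e-05 -3.45828057e-01] [0.11642493 1.57947792 0.04020988] 1.0012385548110305
```

View pics/w1.png

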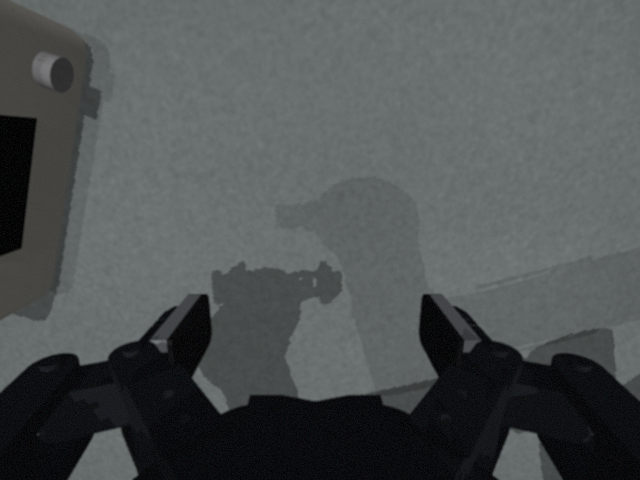

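The wrist view shows open fingers and bare bench, and the arm has not moved: the calls were refused, probably because "spin" was missing from the rows. I'm resending with all fields.

Emit:
{"api": "step_arm", "payload": {"rows": [{"claw":1,"tx":14,"ty":-30,"tz":0,"spin":0},{"claw":1,"tx":34,"ty":-80,"tz":0,"spin":0},{"claw":1,"tx":54,"ty":-130,"tz":0,"spin":0},{"claw":1,"tx":75,"ty":-180,"tz":0,"spin":0},{"claw":1,"tx":96,"ty":-230,"tz":0,"spin":0},{"claw":1,"tx":117,"ty":-280,"tz":0,"spin":0},{"claw":1,"tx":138,"ty":-330,"tz":0,"spin":0},{"claw":1,"tx":159,"ty":-380,"tz":0,"spin":0},{"claw":1,"tx":175,"ty":-415,"tz":0,"spin":0},{"claw":1,"tx":180,"ty":-430,"tz":0,"spin":0}], "force": 40}}

```text
time_s: 1.4
position: [0.3666, 0.0856, 0.2311]
eef_rot: [3.141, 0.0, -0.348]
ft_force: [-0.1, 0.2, -0.7]
opening: -0.001
gripper_force: 0.0
```

Emit:
{"api": "step_arm", "payload": {"rows": [{"claw":1,"tx":5,"ty":-15,"tz":0,"spin":0},{"claw":1,"tx":20,"ty":-50,"tz":-10,"spin":0},{"claw":1,"tx":40,"ty":-90,"tz":-20,"spin":0},{"claw":1,"tx":55,"ty":-130,"tz":-35,"spin":0},{"claw":1,"tx":72,"ty":-170,"tz":-50,"spin":0},{"claw":1,"tx":84,"ty":-200,"tz":-65,"spin":0},{"claw":1,"tx":91,"ty":-215,"tz":-75,"spin":0},{"claw":1,"tx":93,"ty":-219,"tz":-80,"spin":0},{"claw":1,"tx":93,"ty":-219,"tz":-80,"spin":0},{"claw":1,"tx":93,"ty":-219,"tz":-80,"spin":0}]}}

```text
time_s: 2.65
position: [0.4596, -0.1308, 0.1519]
eef_rot: [-3.141, -0.001, -0.345]
ft_force: [-0.3, 0.1, 0.5]
opening: 0.003
gripper_force: 0.0
```

Run:
```python
from h import *
c=cam("wrist");s=observe();print(s["position"],s["eef_rot"],s["ft_force"],s["opening"])
save(c,"w2")
for b in blobs(c,300):print(b[0],b[1],b[2],ray(c,b[1],.058).round(4))
```

```text
[ 0.45959722 -0.13085465  0.1519664 ] [-3.14113006e+00 -1.18594142e-03 -3.44600441e-01] [ 0.00235072  0.10929256 -0.04863506] -0.0005745451977164287
orange [456.7 137.8] [429, 37, 140, 196, 4308] [ 0.4959 -0.2414  0.058 ]
orange [63.9 73.8] [48, 52, 30, 41, 751] [ 0.6167 -0.0195  0.058 ]
yellow [  7. 352.] [0, 332, 18, 40, 520] [0.4576 0.1255 0.058 ]
green [215.4  42.9] [189, 13, 54, 60, 2520] [ 0.6001 -0.1161  0.058 ]
green [273.7  77.4] [259, 50, 31, 55, 585] [ 0.5699 -0.1425  0.058 ]
blue [319.6 242.1] [296, 217, 49, 50, 1901] [ 0.4595 -0.1337  0.058 ]
blue [159.8 247.3] [140, 223, 48, 58, 854] [ 0.494  -0.0257  0.058 ]
blue [579.1 317. ] [547, 290, 73, 63, 2419] [ 0.3386 -0.2977  0.058 ]
purple [558.3 301.7] [493, 247, 144, 120, 6625] [ 0.3566 -0.2849  0.058 ]
```

View pics/w2.png

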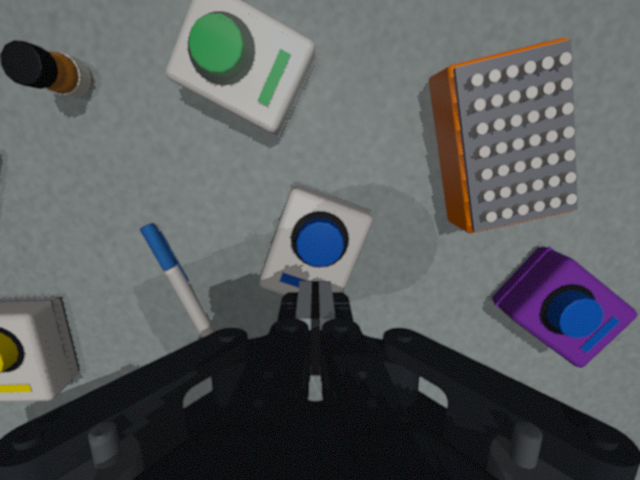

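The wrist view shows the white box with the blue key at (320,242) and shut fingertips. All views agree on about (0.4595, -0.1335), so I descend.

Emit:
{"api": "step_arm", "payload": {"rows": [{"claw":1,"tx":0,"ty":-1,"tz":-10,"spin":0},{"claw":1,"tx":0,"ty":-2,"tz":-30,"spin":0},{"claw":1,"tx":0,"ty":-2,"tz":-50,"spin":0},{"claw":1,"tx":0,"ty":-2,"tz":-65,"spin":0},{"claw":1,"tx":0,"ty":-2,"tz":-75,"spin":0},{"claw":1,"tx":0,"ty":-2,"tz":-81,"spin":0},{"claw":1,"tx":0,"ty":-2,"tz":-85,"spin":0},{"claw":1,"tx":0,"ty":-2,"tz":-88,"spin":0},{"claw":1,"tx":0,"ty":-2,"tz":-88,"spin":0},{"claw":1,"tx":0,"ty":-2,"tz":-88,"spin":0}]}}

```text
time_s: 3.95
position: [0.4596, -0.1336, 0.0636]
eef_rot: [-3.141, -0.001, -0.346]
ft_force: [0.3, 0.4, 0.2]
opening: 0.0
gripper_force: 0.0
```

Emit:
{"api": "step_arm", "payload": {"rows": [{"claw":1,"tx":0,"ty":0,"tz":-2,"spin":0},{"claw":1,"tx":0,"ty":0,"tz":-4,"spin":0},{"claw":1,"tx":0,"ty":0,"tz":-6,"spin":0},{"claw":1,"tx":0,"ty":0,"tz":-7,"spin":0},{"claw":1,"tx":0,"ty":0,"tz":-8,"spin":0},{"claw":1,"tx":0,"ty":0,"tz":-9,"spin":0},{"claw":1,"tx":0,"ty":0,"tz":-10,"spin":0},{"claw":1,"tx":0,"ty":0,"tz":-11,"spin":0},{"claw":1,"tx":0,"ty":0,"tz":-12,"spin":0},{"claw":1,"tx":0,"ty":0,"tz":-12,"spin":0}]}}

```text
time_s: 5.2
position: [0.4594, -0.1335, 0.0511]
eef_rot: [3.142, 0.0, -0.346]
ft_force: [-1.0, 0.2, 1.8]
opening: 0.001
gripper_force: 0.6
```

Emit:
{"api": "step_arm", "payload": {"rows": [{"claw":1,"tx":0,"ty":0,"tz":-0.5,"spin":0},{"claw":1,"tx":0,"ty":0,"tz":-1,"spin":0},{"claw":1,"tx":0,"ty":0,"tz":-1.5,"spin":0},{"claw":1,"tx":0,"ty":0,"tz":-1.5,"spin":0},{"claw":1,"tx":0,"ty":0,"tz":5,"spin":0},{"claw":1,"tx":0,"ty":0,"tz":20,"spin":0},{"claw":1,"tx":0,"ty":0,"tz":45,"spin":0},{"claw":1,"tx":0,"ty":0,"tz":75,"spin":0},{"claw":1,"tx":0,"ty":0,"tz":95,"spin":0},{"claw":1,"tx":0,"ty":0,"tz":100,"spin":0}]}}

```text
time_s: 6.45
position: [0.4603, -0.1336, 0.1527]
eef_rot: [-3.141, -0.003, -0.346]
ft_force: [-0.2, 0.4, -0.3]
opening: 0.001
gripper_force: 0.0
```

Run:
```python
from h import *
c=cam("wrist");s=observe();print(s["position"])
save(c,"w3")
for b in blobs(c,300):
  if b[0] in("blue","green"):print(b[0],b[1],b[2],ray(c,b[1],.058).round(4),ray(c,b[1],.05).round(4))
a=c["pixels"][150:330,200:440,::-1];cv2.imwrite("pics/w3c.png",cv2.resize(a,None,fx=2.5,fy=2.5))
```

```text
[ 0.45999068 -0.13355996  0.1523356 ]
green [212.3  46.8] [186, 17, 54, 60, 2490] [ 0.6001 -0.1161  0.058 ] [ 0.6027 -0.1147  0.05  ]
green [270.4  80.6] [255, 54, 31, 54, 579] [ 0.57   -0.1426  0.058 ] [ 0.5715 -0.1422  0.05  ]
blue [316.5 242.9] [293, 220, 48, 47, 1742] [ 0.4603 -0.1341  0.058 ] [ 0.4582 -0.1334  0.05  ]
blue [158.  249.5] [138, 226, 48, 57, 851] [ 0.4939 -0.0261  0.058 ] [ 0.4929 -0.0217  0.05  ]
blue [575.5 318.8] [544, 292, 72, 62, 2389] [ 0.3384 -0.2979  0.058 ] [ 0.3321 -0.3026  0.05  ]
```

View pics/w3c.png

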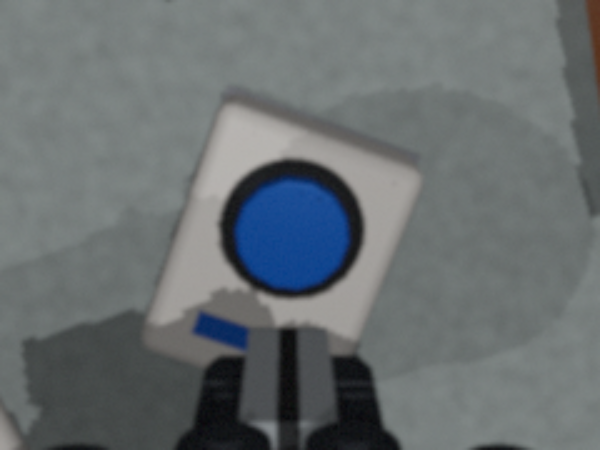

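The crop shows the blue key sunk to near its bezel at (292,236), about 4% smaller, as expected for roughly 8 mm, and the box is unmoved. Next is green at (0.6005, -0.116).

Emit:
{"api": "step_arm", "payload": {"rows": [{"claw":1,"tx":15,"ty":2,"tz":0,"spin":0},{"claw":1,"tx":50,"ty":7,"tz":0,"spin":0},{"claw":1,"tx":90,"ty":12,"tz":0,"spin":0},{"claw":1,"tx":125,"ty":16,"tz":0,"spin":0},{"claw":1,"tx":141,"ty":17.5,"tz":-5,"spin":0},{"claw":1,"tx":141,"ty":17.5,"tz":-25,"spin":0},{"claw":1,"tx":141,"ty":17.5,"tz":-50,"spin":0},{"claw":1,"tx":141,"ty":17.5,"tz":-75,"spin":0},{"claw":1,"tx":141,"ty":17.5,"tz":-88,"spin":0},{"claw":1,"tx":141,"ty":17.5,"tz":-88,"spin":0}]}}

```text
time_s: 7.75
position: [0.5996, -0.1161, 0.0621]
eef_rot: [3.141, 0.002, -0.346]
ft_force: [-0.0, -0.3, 0.9]
opening: 0.002
gripper_force: 0.0
```

Emit:
{"api": "step_arm", "payload": {"rows": [{"claw":1,"tx":0,"ty":0,"tz":-2,"spin":0},{"claw":1,"tx":0,"ty":0,"tz":-4,"spin":0},{"claw":1,"tx":0,"ty":0,"tz":-6,"spin":0},{"claw":1,"tx":0,"ty":0,"tz":-7,"spin":0},{"claw":1,"tx":0,"ty":0,"tz":-8,"spin":0},{"claw":1,"tx":0,"ty":0,"tz":-9,"spin":0},{"claw":1,"tx":0,"ty":0,"tz":-10,"spin":0},{"claw":1,"tx":0,"ty":0,"tz":-11,"spin":0},{"claw":1,"tx":0,"ty":0,"tz":-12,"spin":0},{"claw":1,"tx":0,"ty":0,"tz":-12,"spin":0}]}}

```text
time_s: 9.0
position: [0.6006, -0.1161, 0.0512]
eef_rot: [-3.141, -0.0, -0.346]
ft_force: [0.3, -0.0, 2.3]
opening: 0.0
gripper_force: 0.8
```

Emit:
{"api": "step_arm", "payload": {"rows": [{"claw":1,"tx":0,"ty":0,"tz":-0.5,"spin":0},{"claw":1,"tx":0,"ty":0,"tz":-1,"spin":0},{"claw":1,"tx":0,"ty":0,"tz":-1.5,"spin":0},{"claw":1,"tx":0,"ty":0,"tz":-1.5,"spin":0},{"claw":1,"tx":0,"ty":0,"tz":5,"spin":0},{"claw":1,"tx":0,"ty":0,"tz":20,"spin":0},{"claw":1,"tx":0,"ty":0,"tz":45,"spin":0},{"claw":1,"tx":0,"ty":0,"tz":75,"spin":0},{"claw":1,"tx":0,"ty":0,"tz":95,"spin":0},{"claw":1,"tx":0,"ty":0,"tz":100,"spin":0}]}}

```text
time_s: 10.25
position: [0.6011, -0.1162, 0.1536]
eef_rot: [-3.141, -0.003, -0.346]
ft_force: [-0.7, 0.5, -0.5]
opening: 0.004
gripper_force: 0.0
```

Run:
```python
from h import *
c=cam("wrist");s=observe();print(s["position"])
for b in blobs(c,300):
  if b[0] in("blue","green"):print(b[0],b[1],b[2],ray(c,b[1],.058).round(4),ray(c,b[1],.05).round(4))
a=c["pixels"][120:330,180:460,::-1];cv2.imwrite("pics/w4c.png",cv2.resize(a,None,fx=2,fy=2))
```

```text
[ 0.60079475 -0.11609668  0.15295524]
green [138.9  39.3] [61, 0, 143, 75, 1640] [ 0.7606 -0.0577  0.058 ] [ 0.7638 -0.0549  0.05  ]
green [315.6 239.6] [292, 217, 48, 46, 1710] [ 0.6034 -0.1169  0.058 ] [ 0.6014 -0.1161  0.05  ]
green [359.9 260.1] [346, 240, 29, 42, 401] [ 0.5783 -0.1417  0.058 ] [ 0.5754 -0.1418  0.05  ]
blue [  9.3 423. ] [0, 414, 24, 24, 358] [0.5402 0.1784 0.058 ] [0.5361 0.1891 0.05  ]
```

View pics/w4c.png

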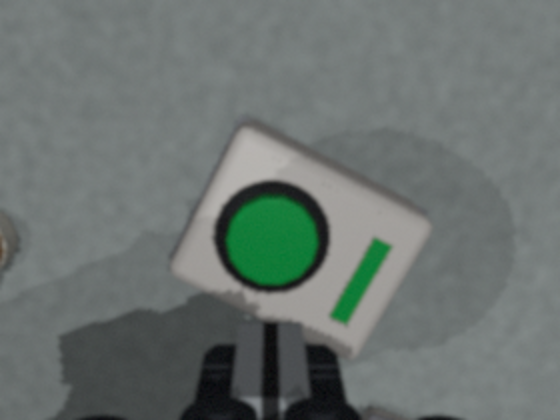

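The crop shows the green key sunk to its bezel at (272,240), same size as the pressed blue key, with the box in place. Next I go above yellow, then look.

Emit:
{"api": "step_arm", "payload": {"rows": [{"claw":1,"tx":-8,"ty":15,"tz":0,"spin":0},{"claw":1,"tx":-27,"ty":50,"tz":0,"spin":0},{"claw":1,"tx":-51,"ty":95,"tz":0,"spin":0},{"claw":1,"tx":-75,"ty":140,"tz":0,"spin":0},{"claw":1,"tx":-100,"ty":185,"tz":0,"spin":0},{"claw":1,"tx":-122,"ty":226,"tz":0,"spin":0},{"claw":1,"tx":-136,"ty":252,"tz":0,"spin":0},{"claw":1,"tx":-142,"ty":263,"tz":0,"spin":0},{"claw":1,"tx":-142,"ty":263,"tz":0,"spin":0},{"claw":1,"tx":-142,"ty":263,"tz":0,"spin":0}]}}

```text
time_s: 11.55
position: [0.4584, 0.1463, 0.151]
eef_rot: [3.141, 0.0, -0.346]
ft_force: [0.2, 0.5, -0.7]
opening: -0.003
gripper_force: 0.0
```

Run:
```python
from h import *
c=cam("wrist");s=observe();print(s["position"])
for b in blobs(c,300):
  if b[0] in("yellow","red"):print(b[0],b[1],b[2],ray(c,b[1],.058).round(4))
```

```text
[0.45855742 0.14622741 0.15104054]
red [253.7  23.6] [225, 0, 57, 54, 2545] [0.6002 0.1347 0.058 ]
red [239.3  86.4] [213, 72, 54, 30, 653] [0.5709 0.1566 0.058 ]
yellow [312.2 241.4] [288, 216, 49, 51, 1966] [0.4607 0.148  0.058 ]
```

Emit:
{"api": "step_arm", "payload": {"rows": [{"claw":1,"tx":2,"ty":1,"tz":-10,"spin":0},{"claw":1,"tx":2,"ty":1,"tz":-30,"spin":0},{"claw":1,"tx":2,"ty":1,"tz":-50,"spin":0},{"claw":1,"tx":2,"ty":1,"tz":-65,"spin":0},{"claw":1,"tx":2,"ty":1,"tz":-75,"spin":0},{"claw":1,"tx":2,"ty":1,"tz":-81,"spin":0},{"claw":1,"tx":2,"ty":1,"tz":-85,"spin":0},{"claw":1,"tx":2,"ty":1,"tz":-88,"spin":0},{"claw":1,"tx":2,"ty":1,"tz":-88,"spin":0},{"claw":1,"tx":2,"ty":1,"tz":-88,"spin":0}]}}

```text
time_s: 12.85
position: [0.4606, 0.1481, 0.0636]
eef_rot: [-3.141, -0.0, -0.346]
ft_force: [0.4, 0.0, -0.2]
opening: 0.001
gripper_force: 0.0
```

Emit:
{"api": "step_arm", "payload": {"rows": [{"claw":1,"tx":0,"ty":0,"tz":-2,"spin":0},{"claw":1,"tx":0,"ty":0,"tz":-4,"spin":0},{"claw":1,"tx":0,"ty":0,"tz":-6,"spin":0},{"claw":1,"tx":0,"ty":0,"tz":-7,"spin":0},{"claw":1,"tx":0,"ty":0,"tz":-8,"spin":0},{"claw":1,"tx":0,"ty":0,"tz":-9,"spin":0},{"claw":1,"tx":0,"ty":0,"tz":-10,"spin":0},{"claw":1,"tx":0,"ty":0,"tz":-11,"spin":0},{"claw":1,"tx":0,"ty":0,"tz":-12,"spin":0},{"claw":1,"tx":0,"ty":0,"tz":-12,"spin":0}]}}

```text
time_s: 14.1
position: [0.4604, 0.1479, 0.0511]
eef_rot: [3.142, 0.0, -0.346]
ft_force: [0.1, 0.2, 1.0]
opening: -0.002
gripper_force: 0.6
```

Emit:
{"api": "step_arm", "payload": {"rows": [{"claw":1,"tx":0,"ty":0,"tz":-0.5,"spin":0},{"claw":1,"tx":0,"ty":0,"tz":-1,"spin":0},{"claw":1,"tx":0,"ty":0,"tz":-1.5,"spin":0},{"claw":1,"tx":0,"ty":0,"tz":-1.5,"spin":0},{"claw":1,"tx":0,"ty":0,"tz":5,"spin":0},{"claw":1,"tx":0,"ty":0,"tz":20,"spin":0},{"claw":1,"tx":0,"ty":0,"tz":45,"spin":0},{"claw":1,"tx":0,"ty":0,"tz":75,"spin":0},{"claw":1,"tx":0,"ty":0,"tz":95,"spin":0},{"claw":1,"tx":0,"ty":0,"tz":100,"spin":0}]}}

```text
time_s: 15.35
position: [0.4611, 0.1483, 0.1527]
eef_rot: [-3.139, -0.002, -0.346]
ft_force: [-0.3, 0.4, -0.6]
opening: 0.002
gripper_force: 0.0
```

Run:
```python
from h import *
c=cam("wrist");s=observe();print(s["position"])
for b in blobs(c,300):
  if b[0] in("yellow","red"):print(b[0],b[1],b[2],ray(c,b[1],.05).round(4))
a=c["pixels"][120:330,180:460,::-1];cv2.imwrite("pics/w5c.png",cv2.resize(a,None,fx=2,fy=2))
c=cam("scene")
for b in blobs(c):
  if b[0] in("yellow","red","blue","green"):print(b[0],b[1],b[2])
```

```text
[0.46087122 0.14823348 0.15232322]
red [259.7  26.2] [231, 0, 57, 59, 2656] [0.6039 0.1346 0.05  ]
red [244.9  90.2] [219, 76, 53, 29, 634] [0.5726 0.1577 0.05  ]
yellow [316.6 242.1] [293, 219, 48, 47, 1780] [0.4595 0.1484 0.05  ]
red [425.4 281.5] [416, 275, 20, 14, 92]
red [414.9 296. ] [405, 286, 21, 21, 340]
red [605.2 465.1] [598, 459, 15, 13, 150]
red [583.7 466.8] [576, 461, 16, 13, 152]
red [561.8 468.2] [555, 462, 15, 13, 146]
red [517.8 471.2] [511, 465, 15, 13, 143]
red [539.8 469.7] [533, 464, 14, 13, 141]
red [495.7 472.7] [489, 467, 14, 13, 139]
yellow [412.8 208.9] [403, 206, 20, 7, 76]
yellow [409.8 224.9] [401, 217, 19, 17, 254]
green [254.1 294.3] [246, 286, 17, 17, 88]
green [269.5 306.9] [260, 298, 20, 19, 303]
green [250.5 443.5] [160, 404, 206, 76, 1315]
green [541.5 470. ] [460, 456, 159, 24, 1710]
blue [157.6 175.2] [149, 170, 18, 12, 69]
blue [166.9 185.8] [158, 177, 19, 19, 283]
blue [481.1 237.6] [457, 208, 51, 58, 2259]
blue [269.5 221.5] [261, 216, 18, 12, 75]
blue [256.8 235.4] [248, 227, 19, 18, 263]
blue [332.1 255.2] [328, 244, 10, 23, 146]
blue [143.3 404.6] [119, 381, 49, 48, 1842]
```

View pics/w5c.png

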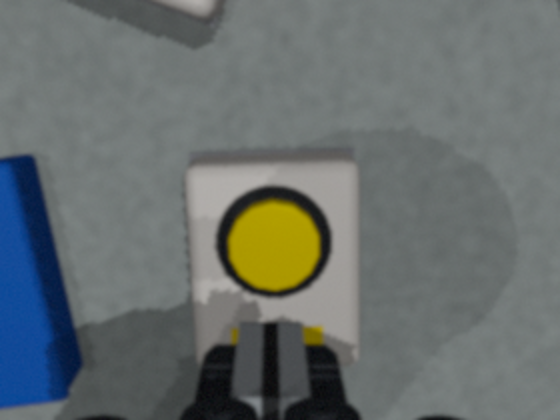

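The crop shows the yellow key sunk to its bezel at (273,243). In the scene view all three keys dropped by a similar amount, the strips did not move, and the red key is still up. Handing in.

```bash
python3 -c "
from station import sign_off
print(sign_off())"
```

```text
the job is handed in; nothing more can be done
None
```

I pressed the blue, green and yellow keys in that order, each about 8 mm down by the camera checks, and handed the job in at about 15 s; the red box was not touched, and the scene camera showed no box shifted.

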